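# Clear a frame corner and hold the square in it

### The job

The two bolted-down steel rails form a frame corner that is to be welded. Move the square tube offcut out of the corner into the green scrap tray, then take the welding square (the one with the upright red grip), and with it flat on the table press it firmly into the inside corner, until its two outer faces lie flush on both rails at once. Finish while still holding it there, pressed against both rails; do not let go, and leave the spanner, jar and tub where they are.

Things in the scene. Friction and masses are not known exactly. Their poses are not given: they have to be found in the camera images.
- frame: Frame corner: two steel rails 25 mm wide and high, at a right angle, bolted flat on the table, immovable. Origin: the inside corner where the inner faces meet, at z = 0. +x runs along the long rail's inner face, +y along the short rail's, z up. The free inside (+x, +y) opens towards the robot. A cover plate and bolt over the corner, behind the inner faces, rise to 33 mm.
- long_rail: The long rail of the frame, 160 mm from the inside corner to its end; its inner face is the frame's plane y = 0 and the rail lies at y -25 to 0 mm. Same origin and axes as frame. A bolt head stands 6.5 mm over its far end.
- short_rail: The short rail of the frame, 140 mm from the inside corner to its end; its inner face is the frame's plane x = 0 and the rail lies at x -25 to 0 mm. Same origin and axes as frame. A bolt head stands 6.5 mm over its far end.
- square: Welding square, loose, 0.35 kg: flat aluminium L, bars 20 mm wide, 18 high. Origin: underside, below the red grip's centre. Long leg along +x, outer face at y = -42 mm, x -42 to 70; short leg along +y, outer face at x = -50, y -34 to 48. Seated, its axes point as frame's (long leg on long rail), origin at frame (50, 42, 0) mm. Starts flat, this way up, within 0.85 rad of that heading.
- square_heel (a point): Heel of the square: where its two outer faces would meet, underside, at (-50, -42, 0) mm in the square's frame (the metal there is clipped by about 8 mm). Seated, it lies on the frame's origin.
- square_grip (a point): Top centre of the square's red upright grip, 55 mm above its underside. The grip is 34 x 34 mm, sides along the square's x and y, and is free for the fingers from 18 mm (tops of the L's bars) up to 55 mm.
- tube_offcut: The debris: dark steel square tube offcut, 85 mm long (its x), 40 x 40 mm, 0.32 kg, hollow along x. Origin: centre of its underside. It lies in the mouth of the frame corner, turned anyhow, its centre 60 to 85 mm from both inner faces. Grasp it across its 40 mm width.
- tray: The scrap tray: green open tray, fixed, 150 x 150 x 50 mm high outside, walls 4 mm and floor about 4 mm thick. Origin: centre of its underside, sides along its x and y. It stands on one side of the frame, the square on the other; the sides change.
- wrench: Bystander, leave alone: small bright combination spanner, 31 x 167 x 9 mm, lying nearest the robot. Origin under its middle.
- tip_jar: Bystander, leave alone: small clear jar of copper welding tips, 45 mm across, 56 mm high, beyond the frame on the robot's right. Origin under its centre.
- gel_tub: Bystander, leave alone: round blue tub with a brown-and-white lid, 68 mm across, 48 mm high, beyond the frame on the robot's left. Origin under its centre.
There are look-alikes about, which are no part of the job. There is more than one size of the tube_offcut; the job needs the larger.

How it is judged:
By the outcome, as a careful person would: the job done as asked, in the order asked, and still so for the second after the job is handed in, while the arm keeps its last pose, push and grip.
It also fails if it takes over 64 s, if anything falls off the work surface, if the arm or the gripper's body presses on something with over 40 N, if the wrist force passes 120 N, or if a joint passes its speed limit or range.

### The arm

A 6-joint arm with a two-finger parallel gripper is mounted at the origin on a cart in front of the work surface, level with it; the furniture and walls round the work are solid. World frame = base frame: x ahead of the robot, y to its left, z up, the work surface at z = 0. Lengths are in m, angles in rad, forces in N, time in s.
With the tool pointing down it reaches from about 0.275 to 1 m from the base axis. Payload 8.4 kg.
Tool frame: the origin (TCP) lies on the centre line of the jaws, within the pads' length; the fingertips stand 17 mm ahead of it and the grasp point (between the pads) lies 2 mm behind it (bot.tcp_to_tips is the z of the fingertips in the tool frame, in m); z points along the fingers, y is the line along which they close (so a half turn about z gives the same grasp; the last joint's range is limited). The gripper opens to 85 mm and grips with 20 to 120 N. Pads are 22 mm wide; open, the fingers measure 114 mm over their backs; the gripper's body (76 mm by 85 mm) begins 54 mm behind the grasp point. The pads swing forward as they close: fully open they stand 13 mm farther back than shut.
Start: joints at [1.177, 0.353, 1.633, -0, 1.155, -0.002], TCP at [0.239, 0.578, 0.248] pointing down, gripper open.
Joint ranges: [-2.63, 2.63], [-0.92, 2.1], [0.06, 2.66], [-1.3, 4.44], [0, 2.69], [-3.02, 3.02]. Speed limits (rad/s): [2.22, 2.22, 2.79, 3.14, 3.14, 3.14].

### API

Orientations are given as a unit quaternion [x, y, z, w].
In Python, from workcell import bot, hand, kinematics, get_obs, vision, hand_in gives the robot as it stands. The module is installed in compiled form; this text tells all that it offers. Calls block until the motion is done:
- bot.reach(position, orientation): joint-space move of the TCP to a pose.
- bot.servo_line(position, ori=None, velocity=0.15): straight line of the TCP; ori=None keeps the orientation; velocity is the mean speed in m/s.
- bot.goto_joints(angles): joint-space move.
- hand.move_gripper(opening, strength=None): finger opening in m; strength is the grip in N (None keeps the last); returns when the fingers have stopped.
- bot.dwell(seconds).
- kinematics.solve_ik(position, orientation): joint angles nearest the present ones, or None.
- get_obs(): the state.
- vision.read_camera(name): name is "side" or "top"; returns a dict with "frame" (420x560x3 uint8, red, green, blue), "intrinsics" (3x3 intrinsics, pixels), "view" (4x4, takes a point from world to camera coordinates). Camera axes: x right, y down, z forward; pixel columns grow to the right and rows downward; lengths in m; the calibration is good to about 2 mm. A picture is of the moment at which its call begins. There is no depth.
A pose or a line that the arm cannot do raises bot.IKError and nothing moves.
- hand_in(): hands the job in; it is judged then, once.
The state is a dict: "time_s": time; "joint_pos": joint angles; "joint_vel": joint speeds; "joint_efforts": joint torques, N m; "position": TCP position; "orientation": TCP orientation; "wrist_force": force on the tool from outside, world axes, zero at the start; "ft_torque": the same for the moment, N m; "gripper_width": finger opening in m; "grip_force": force on a finger pad.
Only numpy, scipy, OpenCV 4.12 (cv2) and the standard library are available. Lean on these libraries where they do the work, as an engineer would, in place of code of your own. Each camera call takes 0.05 s, during which the arm holds its last target. There are 200 camera calls.

## Working session

There is one attempt and no reset: what is moved stays moved. The work goes in short steps, each a Python script; the robot and the scene stay as the last script left them, time stands still between calls to the robot, and variables do not carry over. Pictures are saved under pics/ and viewed, at most 10 in all, crops included, and the job is handed in when it is done.

```bash
mkdir -p pics; python3 - <<'E'
from workcell import *
import cv2,numpy as np
for n in("top","side"):
    c=vision.read_camera(n); cv2.imwrite(f"pics/{n}0.png",cv2.cvtColor(c["frame"],cv2.COLOR_RGB2BGR))
    print(n,c["intrinsics"].tolist(),np.round(c["view"],4).tolist())
o=get_obs();print(o["time_s"],o["position"],o["orientation"],o["gripper_width"],o["wrist_force"],bot.tcp_to_tips)
E
```

```text
top [[536.5421173947549, 0.0, 279.30586521288774], [0.0, 536.5421173947549, 211.26451760192634], [0.0, 0.0, 1.0]] [[-0.0258, -0.9995, 0.0198, -0.0048], [-0.9977, 0.0245, -0.0633, 0.595], [0.0627, -0.0214, -0.9978, 1.4288], [0.0, 0.0, 0.0, 1.0]]
side [[445.6179019401069, 0.0, 280.45612954912684], [0.0, 445.6179019401069, 210.0980662986982], [0.0, 0.0, 1.0]] [[0.9999, -0.0057, -0.0138, -0.5662], [-0.0142, -0.6387, -0.7693, 0.0521], [-0.0044, 0.7694, -0.6387, 1.1781], [0.0, 0.0, 0.0, 1.0]]
0.1 [0.23848803 0.57726776 0.24760684] [ 1.94635276e-01  9.80875477e-01 -6.22533099e-04 -1.42806959e-04] 0.08538981093287822 [0.26913883 0.07687367 0.66943589] 0.017
```

View pics/top0.png

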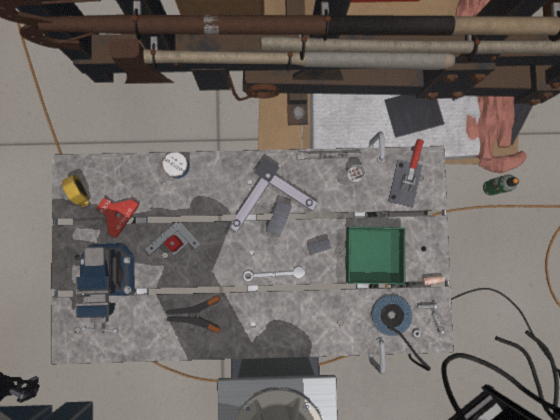

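View pics/side0.png

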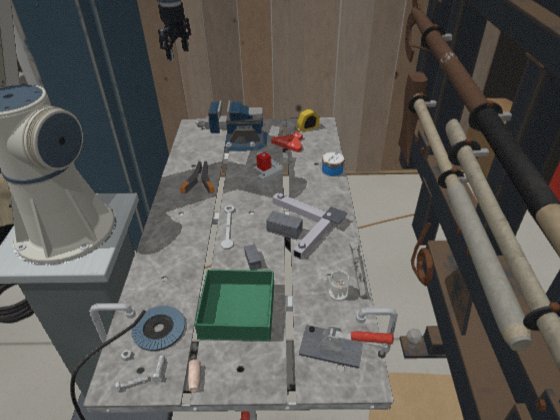

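The top view shows the frame corner near (265,172), with the long rail running to (238,225) and the short one to (313,204). The tube is at (279,216), with the smaller look-alike at (318,244). The red-grip square is at (173,242), the tray at (376,255), the spanner at (275,274), the jar at (356,172) and the tub at (175,164). I'll zoom in on both views.

```bash
python3 - <<'E'
import cv2
a=cv2.imread("pics/top0.png");cv2.imwrite("pics/topc.png",cv2.resize(a[150:285,135:330],None,fx=4,fy=4,interpolation=cv2.INTER_CUBIC))
a=cv2.imread("pics/side0.png");cv2.imwrite("pics/sidec.png",cv2.resize(a[140:270,220:360],None,fx=4.5,fy=4.5,interpolation=cv2.INTER_CUBIC))
E
```

```text
(no output)
```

View pics/topc.png

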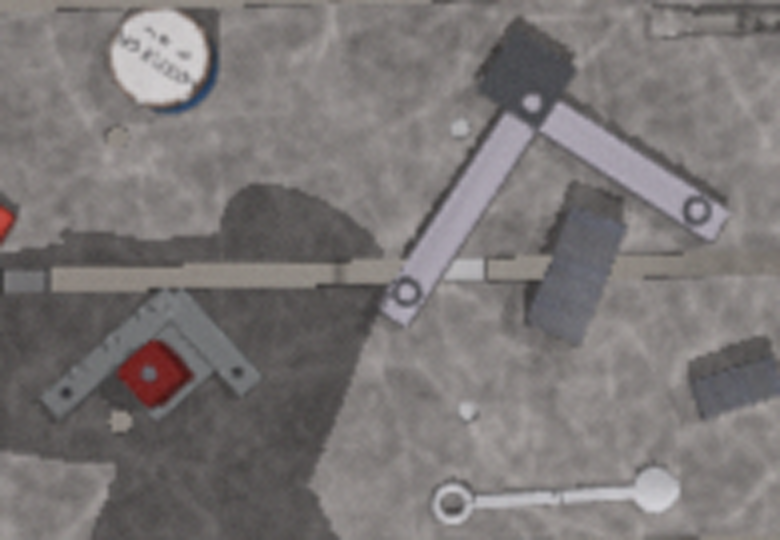

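View pics/sidec.png

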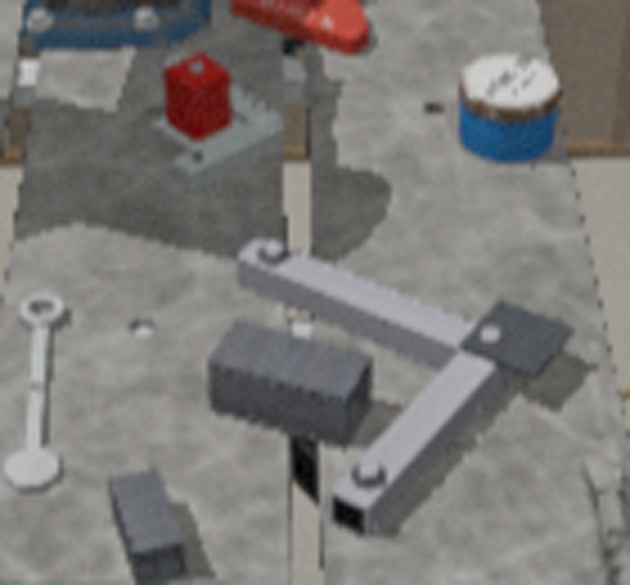

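The zooms confirm the layout. In the top crop the long rail goes down-left from the cover plate at (525,75) and the short rail goes down-right. The tube lies at (577,275), and the square's red grip is at (155,373) with its heel at the top, near (175,295). Next I'll segment them and cast rays.

```bash
cat > h.py <<'E'
from workcell import *
import cv2,numpy as np
def cam(n):
    c=vision.read_camera(n); return c["frame"],np.array(c["intrinsics"]),np.array(c["view"])
def plane(px,K,V,z):
    px=np.atleast_2d(px).astype(float)
    d=np.c_[px,np.ones(len(px))]@np.linalg.inv(K).T@V[:3,:3]
    o=-V[:3,:3].T@V[:3,3]
    return (o+d*((z-o[2])/d[:,2])[:,None])[:,:2]
def proj(P,K,V):
    q=np.atleast_2d(P)@V[:3,:3].T+V[:3,3]; q=q@K.T; return q[:,:2]/q[:,2:]
def comps(mask,roi,amin=40):
    m=np.zeros(mask.shape,np.uint8);x0,y0,x1,y1=roi;m[y0:y1,x0:x1]=mask[y0:y1,x0:x1]
    n,l,s,c=cv2.connectedComponentsWithStats(m,connectivity=4)
    return [np.argwhere(l==i)[:,::-1] for i in range(1,n) if s[i,4]>=amin]
def rect(P):
    (c,(w,h),a)=cv2.minAreaRect((P*1000).astype(np.float32))
    if w<h: w,h,a=h,w,a+90
    return np.array(c)/1000,w,h,(a+90)%180-90
def red(f): f=f.astype(int); return (f[...,0]>90)&(f[...,0]>2*f[...,1])
def blue(f): f=f.astype(int); return (f[...,2]-f[...,0]>=6)&(f[...,2]<150)
def lav(f): f=f.astype(int); return (f[...,0]+f[...,2]-2*f[...,1]>8)&(f[...,2]>f[...,0]-4)&(f.sum(2)>330)
def green(f): f=f.astype(int); return (f[...,1]>f[...,0]+25)&(f[...,1]>f[...,2]+10)
def down(yaw): # tool pointing down, tool y axis (closing) at world angle yaw
    from scipy.spatial.transform import Rotation as R
    y=np.array([np.cos(yaw),np.sin(yaw),0]);z=np.array([0,0,-1.]);return R.from_matrix(np.c_[np.cross(y,z),y,z]).as_quat()
E
python3 - <<'E'
from h import *
f,K,V=cam("top")
for nm,m,roi,z in(("rail",lav,(225,150,330,240),.025),("tube",blue,(260,190,300,245),.04),("red",red,(150,220,200,260),.055),("tray",green,(330,210,420,300),.05)):
    for c in comps(m(f),roi):
        P=plane(c,K,V,z);print(nm,len(c),c.min(0),c.max(0),[np.round(q,4) for q in rect(P)],np.round(P.mean(0),4))
sq=f[225:262:3,146:200:3];print("sq px",f[233,170],f[236,187],f[240,160],"bg",f[230,150],"tube",f[215,280],f[225,277],"tubeshadow",f[199,283],"rail",f[185,254],f[185,285],"tub",f[165,172])
v=(f[...,2].astype(int)-f[...,0])
print(v[222:258:2,144:202:2])
E
```

```text
rail 461 [269 175] [317 209] [array([ 0.6447, -0.0582]), np.float64(139.0499), np.float64(26.2946), np.float64(54.7965)] [ 0.6465 -0.0555]
rail 503 [230 178] [268 231] [array([0.6152, 0.0619]), np.float64(158.7464), np.float64(26.0528), np.float64(-34.147)] [0.6198 0.0584]
tube 59 [277 202] [290 211] [array([ 0.6079, -0.0306]), np.float64(36.8892), np.float64(14.3212), np.float64(61.9681)] [ 0.6075 -0.0316]
tube 153 [268 214] [286 229] [array([ 0.5644, -0.0135]), np.float64(47.5193), np.float64(35.6275), np.float64(-27.9629)] [ 0.5658 -0.0146]
red 130 [165 235] [180 250] [array([0.517 , 0.2626]), np.float64(31.1105), np.float64(29.6777), np.float64(-46.1556)] [0.5167 0.2628]
tray 2266 [348 227] [404 281] [array([ 0.4739, -0.2719]), np.float64(148.9189), np.float64(141.7809), np.float64(88.5604)] [ 0.4853 -0.2647]
tray 73 [388 231] [404 284] [array([ 0.4579, -0.3428]), np.float64(143.6465), np.float64(40.2161), np.float64(-19.4304)] [ 0.4453 -0.3388]
sq px [116 117 119] [113 116 117] [112 113 113] bg [84 80 80] tube [101 100 107] [101 101 108] tubeshadow [97 93 94] rail [79 75 76] [16
[... 1507 characters left out ...]
  3   1  -2  -3  -2 -31 -75 -78 -78 -77 -77 -57
  -25   3  -1  -4  -5  -5   0   3   3  -1  -3]
 [ -1   3   4   2   3   3   1  -1  -4  -3  -4  -2 -34 -77 -79 -79 -58 -24
    1  -1  -6  -4  -4  -4  -1  -1   0  -6  -1]
 [ -2   1   3   1   2   1  -2  -4  -4  -2  -4  -4  -1 -38 -74 -46 -25   3
   -2  -5  -3  -4  -4  -4  -4  -4  -3  -3  -5]
 [ -3  -4   3   4  -1  -4  -4  -4  -5  -3  -6  -6  -3  -2  -7   1   3  -3
   -3  -2  -2  -4  -3  -3  -3  -3  -5  -3  -2]
 [ -4  -3  -3   1  -4  -6  -7  -5  -4  -9 -11 -12  -5  -4  -3   2  -3  -4
   -4  -4  -1  -4  -6  -4  -6  -5  -4  -2  -4]
 [ -4  -2  -5  -2  -3  -4  -6  -4  -6  -7 -12 -13  -3  -2  -3  -3  -4  -6
   -5  -3  -3  -1  -2  -4  -3  -5  -6  -3  -2]]
```

```bash
cat >> h.py <<'E'
def line(P):
    vx,vy,x,y=cv2.fitLine(P.astype(np.float32),cv2.DIST_HUBER,0,1e-5,1e-5).ravel();return np.array([vx,vy]),np.array([x,y])
def frame_est(f,K,V):
    cs=sorted(comps(lav(f),(225,150,330,240),200),key=lambda c:c[:,0].mean())
    dl,pl=line(plane(cs[0],K,V,.025)); ds,ps=line(plane(cs[1],K,V,.025))
    dl=dl*np.sign(dl[1]); ds=-ds*np.sign(ds[1])
    al=np.degrees(np.arctan2(dl[1],dl[0]));as_=np.degrees(np.arctan2(ds[1],ds[0]))%360-90
    a=np.radians((al+as_)/2);X=np.array([np.cos(a),np.sin(a)]);Y=np.array([-X[1],X[0]])
    return al,as_,a,X*(ps@X+.0125)+Y*(pl@Y+.0125)
def tube_est(f,K,V):
    g=cv2.medianBlur(f,3).astype(int); m=(g[...,2]-g[...,1]>=4)&(g.sum(2)<345)
    m=cv2.morphologyEx(m.astype(np.uint8),cv2.MORPH_CLOSE,np.ones((3,3)))
    return [(len(c),)+rect(plane(c,K,V,.04))+(line(plane(c,K,V,.04))[0],) for c in comps(m,(258,190,302,245),100)]
E
python3 - <<'E'
from h import *
f,K,V=cam("top")
print("frame",*frame_est(f,K,V)); T=tube_est(f,K,V); print(T)
g=cv2.medianBlur(f,3).astype(int)
m=((g[...,2]-g[...,0]>=0)&(g.sum(2)>310)).astype(np.uint8)
L=max(comps(m,(140,218,204,262)),key=len);P=plane(L,K,V,.018)
m2=m*0;m2[L[:,1],L[:,0]]=1;print(len(L),L.min(0),L.max(0))
# outer edge of long leg: topmost mask pixel per column, cols 150..172 ; short leg: 183..196
for a,b in((151,172),(184,198)):
    E=np.array([(x,L[L[:,0]==x][:,1].min()-.5) for x in range(a,b)]);d,p=line(plane(E,K,V,.018));print("edge",np.degrees(np.arctan2(d[1],d[0])),p)
def draw(im,K,V,pts,col):
    cv2.polylines(im,[np.int32(np.round(proj(pts,K,V)*64))],True,col,1,cv2.LINE_AA,6)
al,as_,a,o=frame_est(f,K,V)
def loc(a,o,p): c,s=np.cos(a),np.sin(a);return np.array([[o[0]+c*x-s*y,o[1]+s*x+c*y,z] for x,y,z in p])
ims=[]
for n,(x0,y0,x1,y1) in(("top",(140,160,330,270)),("side",(230,140,360,270))):
    f,K,V=cam(n);im=np.ascontiguousarray(f)[...,::-1].copy();s=4
    crop=cv2.resize(im[y0:y1,x0:x1],None,fx=s,fy=s,interpolation=cv2.INTER_CUBIC)
    K2=np.array([[s,0,-s*x0+1.5],[0,s,-s*y0+1.5],[0,0,1]])@K
    draw(crop,K2,V,loc(a,o,[(0,0,.025),(.16,0,.025),(.16,-.025,.025),(-.025,-.025,.025),(-.025,.14,.025),(0,.14,.025)]),(0,255,255))
    if T:
        _,c,w,h,ang,_d=max(T,key=lambda t:t[0]);draw(crop,K2,V,loc(np.radians(ang),c,[(.0425,.02,.04),(-.0425,.02,.04),(-.0425,-.02,.04),(.0425,-.02,.04)]),(0,255,0))
    sa=np.radians(133.8);so=np.array([.517,.2626])
    draw(crop,K2,V,loc(sa,so,[(.017,.017,.055),(-.017,.017,.055),(-.017,-.017,.055),(.017,-.017,.055)]),(255,255,0))
    draw(crop,K2,V,loc(sa,so,[(-.042,-.042,.018),(.07,-.042,.018),(.07,-.022,.018),(-.03,-.022,.018),(-.03,.048,.018),(-.05,.048,.018),(-.05,-.034,.018)]),(255,0,255))
    cv2.imwrite(f"pics/ov_{n}.png",crop)
E
```

```text
Traceback (most recent call last):
  File "h.py", line 31, in frame_est
    dl,pl=line(plane(cs[0],K,V,.025)); ds,ps=line(plane(cs[1],K,V,.025))
                                                        ~~^^^
IndexError: list index out of range
```

```bash
sed -i 's/    cs=sorted(comps(lav(f),(225,150,330,240),200)/    m=lav(f);m[:,266:272]=0\n    cs=sorted(comps(m,(225,150,330,240),200)/' h.py
cat > ov.py <<'E'
from h import *
f,K,V=cam("top")
al,as_,a,o=frame_est(f,K,V);print("frame",al,as_,a,o); T=tube_est(f,K,V); print(T)
g=cv2.medianBlur(f,3).astype(int)
m=((g[...,2]-g[...,0]>=0)&(g.sum(2)>310)).astype(np.uint8)
L=max(comps(m,(140,218,204,262)),key=len)
print(len(L),L.min(0),L.max(0))
for a0,b0 in((151,172),(184,198)):
    E=np.array([(x,L[L[:,0]==x][:,1].min()-.5) for x in range(a0,b0) if (L[:,0]==x).any()]);d,p=line(plane(E,K,V,.018));print("edge",np.degrees(np.arctan2(d[1],d[0])),p)
def draw(im,K,V,pts,col):
    cv2.polylines(im,[np.int32(np.round(proj(pts,K,V)*64))],True,col,1,cv2.LINE_AA,6)
def loc(a,o,p): c,s=np.cos(a),np.sin(a);return np.array([[o[0]+c*x-s*y,o[1]+s*x+c*y,z] for x,y,z in p])
for n,(x0,y0,x1,y1) in(("top",(140,160,330,270)),("side",(230,140,360,270))):
    f,K,V=cam(n);im=np.ascontiguousarray(f)[...,::-1].copy();s=4
    crop=cv2.resize(im[y0:y1,x0:x1],None,fx=s,fy=s,interpolation=cv2.INTER_CUBIC)
    K2=np.array([[s,0,-s*x0+1.5],[0,s,-s*y0+1.5],[0,0,1]])@K
    draw(crop,K2,V,loc(a,o,[(0,0,.025),(.16,0,.025),(.16,-.025,.025),(-.025,-.025,.025),(-.025,.14,.025),(0,.14,.025)]),(0,255,255))
    if T:
        _,c,w,h,ang,_d=max(T,key=lambda t:t[0]);draw(crop,K2,V,loc(np.radians(ang),c,[(.0425,.02,.04),(-.0425,.02,.04),(-.0425,-.02,.04),(.0425,-.02,.04)]),(0,255,0))
    sa=np.radians(133.8);so=np.array([.517,.2626])
    draw(crop,K2,V,loc(sa,so,[(.017,.017,.055),(-.017,.017,.055),(-.017,-.017,.055),(.017,-.017,.055)]),(255,255,0))
    draw(crop,K2,V,loc(sa,so,[(-.042,-.042,.018),(.07,-.042,.018),(.07,-.022,.018),(-.03,-.022,.018),(-.03,.048,.018),(-.05,.048,.018),(-.05,-.034,.018)]),(255,0,255))
    cv2.imwrite(f"pics/ov_{n}.png",crop)
E
python3 ov.py
```

```text
frame 146.87819 144.573 2.5433912 [0.6742812  0.00689435]
[(468, array([ 0.57614258, -0.01646414]), 90.299560546875, 41.312320709228516, -26.269214630126953, array([ 0.8968087 , -0.44241855], dtype=float32))]
505 [146 222] [199 252]
edge -49.00296 [0.53566    0.30162457]
edge 40.524746 [0.5405308 0.219269 ]
```

View pics/ov_top.png

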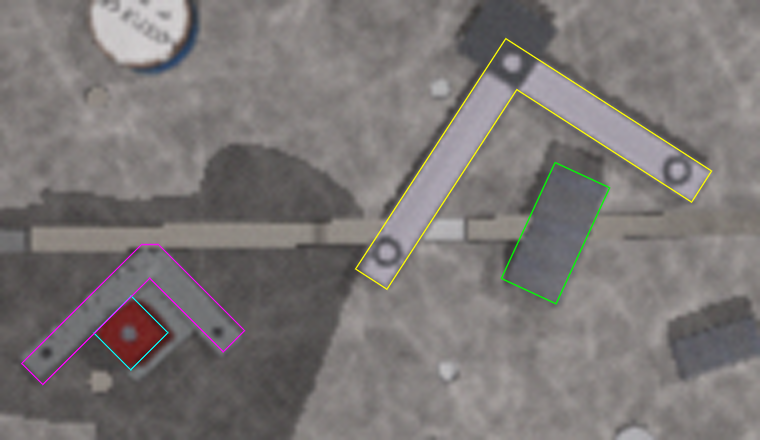

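View pics/ov_side.png

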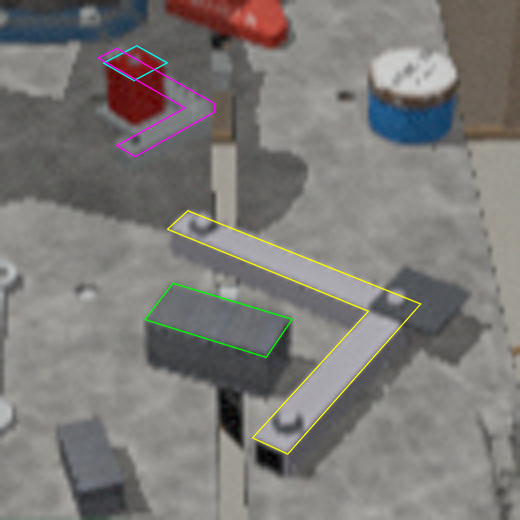

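The overlay matches the rails (heading 145.7°, corner at (0.674, 0.007)) and the tube (centre (0.576, -0.016), axis -26.3°) within about 1 px in both views. The grip top also fits; the square's heading is nearer 131°. Next: move the tube.

```bash
cat >> h.py <<'E'
def best(p,yaw):
    q0=np.array(get_obs()["joint_pos"]);c=[]
    for y in(yaw,yaw+np.pi):
        j=kinematics.solve_ik(p,down(y))
        if j is not None: c.append((np.abs(np.array(j)-q0).max(),y,j))
    return min(c,key=lambda t:t[0])[1]
def st(s=""):
    o=get_obs();print(s,"t%.2f"%o["time_s"],np.round(o["position"],4),"w%.4f g%.1f"%(o["gripper_width"],o["grip_force"]),"F",np.round(o["wrist_force"],1),"M",np.round(o["ft_torque"],2));return o
E
python3 - <<'E'
from h import *
f,K,V=cam("top");tc=plane([376,255.5],K,V,.05)[0];print("tray",tc)
c=np.array([.5761,-.0165]);yaw=best([*c,.12],np.radians(63.7))
hand.move_gripper(.065,80)
bot.reach([*c,.14],down(yaw));st("above")
bot.servo_line([*c,.023],velocity=.12);st("down")
hand.move_gripper(.03,80);st("grip")
bot.servo_line([*c,.16],velocity=.2);st("lift")
ty=best([*tc,.16],np.radians(90));print(np.degrees([yaw,ty]))
bot.reach([*tc,.16],down(ty));st("tray")
f,_,_=cam("side");cv2.imwrite("pics/hold.png",cv2.resize(f[200:400,120:360,::-1],None,fx=2.5,fy=2.5))
E
```

```text
tray [ 0.46968718 -0.27093434]
above t3.20 [ 0.5763 -0.0157  0.1401] w0.0650 g0.0 F [ 0.1 -0.2  0. ] M [0.01 0.02 0.02]
down t4.33 [ 0.5767 -0.0165  0.0237] w0.0650 g0.0 F [ 0.2 -0.5  0.2] M [ 0.06  0.01 -0.03]
grip t4.67 [ 0.5768 -0.0165  0.0242] w0.0392 g79.8 F [-1.6  0.4  6.8] M [-0.03  0.22  0.05]
lift t5.51 [ 0.5751 -0.0165  0.1589] w0.0391 g79.6 F [ 0.1 -0.9 -4.1] M [-0.03  0.02 -0.08]
[63.7 90. ]
tray t6.58 [ 0.4697 -0.2703  0.1593] w0.0394 g79.6 F [ 0.4 -0.1 -3.2] M [ 0.01  0.   -0.04]
```

View pics/hold.png

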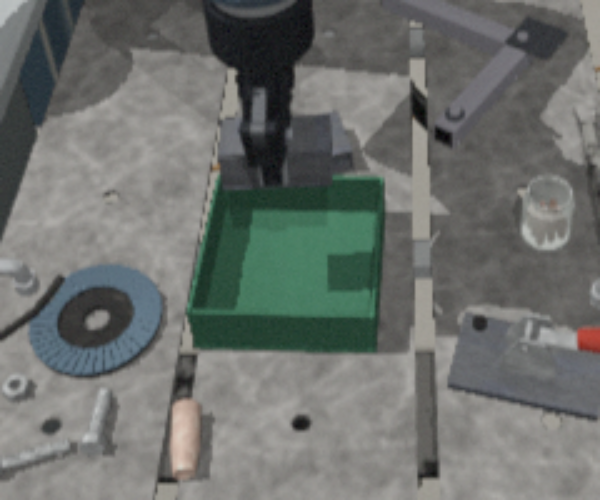

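The tube is held level over the tray, seen at (280,150) in the crop, with the tray at (290,260). Next I lower and release it, then grasp the square.

```bash
python3 - <<'E'
from h import *
tc=np.array([.4697,-.2709])
bot.servo_line([*tc,.033],velocity=.12);st("low")
hand.move_gripper(.058,80);st("rel")
bot.servo_line([*tc,.2],velocity=.25)
f,K,V=cam("top")
g=cv2.medianBlur(f,3)
s=np.array([.517,.2622])
yaw=best([*s,.2],np.radians(131.5));print(np.degrees(yaw))
bot.reach([*s,.2],down(yaw));st("sq")
f,K,V=cam("top");print("tube left in mouth:",[t[:4] for t in tube_est(f,K,V)])
fs,_,_=cam("side")
a=cv2.resize(f[210:300,335:425,::-1],(390,390));b=cv2.resize(fs[255:350,180:290,::-1],(400,390));cv2.imwrite("pics/tray.png",np.hstack([a,b]))
E
```

```text
low t7.83 [ 0.4702 -0.2712  0.0336] w0.0393 g79.7 F [ 0.3 -0.5 -3.7] M [-0.01  0.01  0.03]
rel t8.16 [ 0.4701 -0.2711  0.0336] w0.0578 g0.0 F [ 0.7  0.1 -0.3] M [-0.01 -0.01  0.02]
131.5
sq t10.96 [0.5173 0.2614 0.1999] w0.0581 g0.0 F [ 0.2 -0.5  0.2] M [-0.03 -0.03  0.02]
tube left in mouth: []
```

View pics/tray.png

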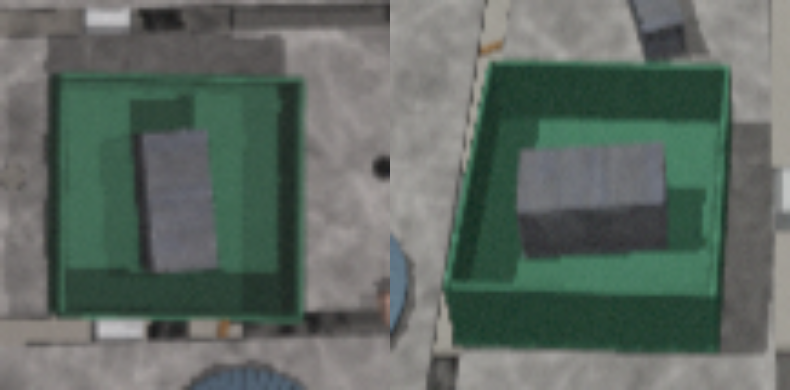

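The tube lies flat inside the tray, at (180,200) in the left panel. Now I grasp the square and bring it over the corner.

```bash
cat >> h.py <<'E'
A=np.radians(145.7);O=np.array([.6743,.0069]);FX=np.array([np.cos(A),np.sin(A)]);FY=np.array([-FX[1],FX[0]])
def fw(x,y,z): return [*(O+FX*x+FY*y),z]
def ff(v): v=np.array(v)[:2];return np.array([v@FX,v@FY])
E
python3 - <<'E'
from h import *
s=np.array([.517,.2622])
bot.servo_line([*s,.040],velocity=.12);st("down")
hand.move_gripper(.025,100);st("grip")
bot.servo_line([*s,.11],velocity=.15);st("lift")
p=fw(.066,.058,.11);bot.servo_line(p,down(A),velocity=.15);st("over")
f,K,V=cam("top");fs,_,_=cam("side")
a=cv2.resize(f[160:260,215:325,::-1],(390,355));b=cv2.resize(fs[150:270,240:360,::-1],(400,355));cv2.imwrite("pics/over.png",np.hstack([a,b]))
E
```

```text
down t12.54 [0.5175 0.2624 0.0407] w0.0579 g0.0 F [ 0.4 -0.8 -0.9] M [-0.   -0.02 -0.03]
grip t12.88 [0.5174 0.2624 0.041 ] w0.0327 g100.3 F [-1.2 -1.2  6.5] M [-0.05  0.26 -0.04]
lift t13.50 [0.5165 0.2619 0.1095] w0.0325 g99.4 F [-1.  -0.8 -4.3] M [-0.06  0.09 -0.05]
over t15.48 [ 0.587  -0.0033  0.11  ] w0.0328 g99.3 F [ 0.4  0.1 -4. ] M [0.01 0.03 0.04]
```

View pics/over.png

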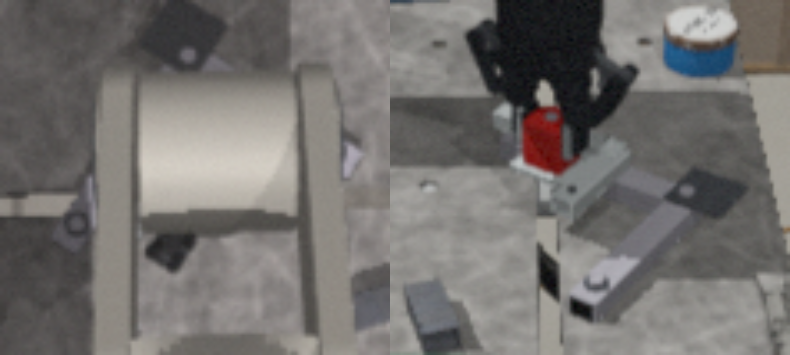

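It is held well: in the side panel the short leg at (590,175) is parallel to the short rail. Next I lower it and slide it in under force feedback.

```bash
python3 - <<'E'
from h import *
def rd():
    r=[]
    for _ in range(4):
        o=get_obs();r.append(np.r_[ff(o["wrist_force"]),o["wrist_force"][2],o["ft_torque"]]);bot.dwell(.03)
    return np.mean(r,0),ff(np.array(o["position"])[:2]-O)*1000,o
bot.servo_line(fw(.066,.058,.047),velocity=.1);st("low1")
z=.043
while z>.0385:
    bot.servo_line(fw(.066,.058,z),velocity=.02);F,_,o=rd();print("z",z,np.round(o["position"][2],4),np.round(F,2))
    if F[2]>4: break
    z-=.001
tx,ty=.066,.058
tx-=.010;ty-=.010;bot.servo_line(fw(tx,ty,z),velocity=.05)
b=None
for i in range(25):
    F,p,o=rd();print("t%.1f"%o["time_s"],"cmd",round(tx*1e3,1),round(ty*1e3,1),"act",np.round(p,1),"F",np.round(F,2))
    if b is None:b=F
    if np.hypot(*F[:2])>45: break
    cx,cy=F[0]>10,F[1]>10
    if cx and cy: break
    tx-=0 if cx else .001; ty-=0 if cy else .001
    bot.servo_line(fw(tx,ty,z),velocity=.02)
o=st("end");print("FRAME",tx,ty,z)
E
```

```text
low1 t16.37 [ 0.5875 -0.0038  0.0473] w0.0325 g99.4 F [ 0.6  0.3 -3.9] M [-0.04 -0.    0.02]
z 0.043 0.0432 [ 0.05 -0.46 -4.04 -0.04  0.03 -0.01]
z 0.041999999999999996 0.042 [-0.23  0.24 -3.64 -0.02  0.03 -0.02]
z 0.040999999999999995 0.041 [-0.28  0.27 -3.19 -0.02 -0.05 -0.03]
z 0.039999999999999994 0.041 [ 3.11  2.42  8.31  0.02  0.58 -0.01]
t18.5 cmd 56.0 48.0 act [55.5 47.6] F [1.38 0.93 7.31 0.14 0.42 0.01]
t18.9 cmd 55.0 47.0 act [55.5 47.6] F [ 5.200e+00  5.620e+00  1.231e+01 -2.000e-01  9.000e-01  1.000e-02]
t19.3 cmd 54.0 46.0 act [55.2 47.3] F [ 8.21  8.39 16.92 -0.41  1.34 -0.07]
t19.7 cmd 53.0 45.0 act [54.3 46.3] F [ 8.94  8.44 17.5  -0.38  1.4  -0.05]
t20.1 cmd 52.0 44.0 act [53.4 45.3] F [ 8.74  8.07 17.31 -0.33  1.44 -0.05]
t20.4 cmd 51.0 43.0 act [52.4 44.2] F [ 9.39  7.99 16.91 -0.3   1.41 -0.05]
t20.8 cmd 50.0 42.0 act [51.4 43.2] F [ 9.73  7.48 16.84 -0.27  1.4  -0.07]
t21.2 cmd 49.0 41.0 act [50.4 42.2] F [ 9.29  7.52 17.42 -0.24  1.41 -0.05]
t21.6 cmd 48.0 40.0 act [50.1 41.9] F [12.45 11.06 21.87 -0.45  1.99 -0.05]
end t21.63 [6.092e-01 5.000e-04 4.100e-02] w0.0325 g102.6 F [-16.5  -2.1  21.1] M [-0.43  1.93 -0.05]
FRAME 0.047999999999999994 0.039999999999999994 0.039999999999999994
```

Both rails make contact at about (50.1, 41.9) mm, which matches the seated (50, 42). Next I ease the down-force, raise the push, and check yaw by small wiggles.

```bash
python3 - <<'E'
from h import *
from scipy.spatial.transform import Rotation as R
def rd(s):
    r=[]
    for _ in range(4):
        o=get_obs();r.append(np.r_[ff(o["wrist_force"]),o["wrist_force"][2],o["ft_torque"]]);bot.dwell(.03)
    m=R.from_quat(o["orientation"]).as_matrix();F=np.mean(r,0)
    print(s,"t%.1f"%o["time_s"],"act",np.round(ff(np.array(o["position"])[:2]-O)*1000,2),"z%.4f"%o["position"][2],"yaw%.2f tilt%.2f"%(np.degrees(np.arctan2(m[1,1],m[0,1])),np.degrees(np.arccos(-m[2,2]))),"F",np.round(F,2));return F
rd("now")
bot.servo_line(fw(.048,.040,.0408),velocity=.02);F=rd("up")
tx,ty=.048,.040
while min(F[:2])<24 and tx>.042 and ty>.034 and max(F[:2])<45:
    if F[0]<24:tx-=.001
    if F[1]<24:ty-=.001
    bot.servo_line(fw(tx,ty,.0408),velocity=.02);F=rd("%.1f %.1f"%(tx*1e3,ty*1e3))
for d in(.7,1.4,.7,0,-.7,-1.4,-.7,0):
    bot.servo_line(fw(tx,ty,.0408),down(A+np.radians(d)),velocity=.02);rd("dyaw%.1f"%d)
print(tx,ty)
E
```

```text
now t21.7 act [50.15 41.94] z0.0410 yaw145.70 tilt0.31 F [12.53 11.14 21.75 -0.45  1.95 -0.05]
up t22.1 act [50.09 41.94] z0.0411 yaw145.71 tilt0.31 F [ 9.28  9.59 13.95 -0.41  1.58  0.  ]
47.0 39.0 t22.5 act [50.06 41.88] z0.0412 yaw145.72 tilt0.46 F [12.79 13.81 18.9  -0.69  2.3  -0.02]
46.0 38.0 t22.9 act [49.95 41.84] z0.0412 yaw145.72 tilt0.61 F [16.32 18.43 24.58 -0.96  2.99 -0.  ]
45.0 37.0 t23.3 act [49.87 41.8 ] z0.0413 yaw145.73 tilt0.76 F [19.65 22.56 30.6  -1.23  3.69  0.05]
44.0 36.0 t23.6 act [49.78 41.74] z0.0413 yaw145.74 tilt0.90 F [23.13 26.51 36.48 -1.49  4.37  0.07]
43.0 36.0 t24.0 act [49.68 41.78] z0.0414 yaw145.73 tilt0.99 F [27.14 25.6  39.5  -0.93  4.83  0.11]
dyaw0.7 t24.4 act [49.2  42.05] z0.0414 yaw146.41 tilt0.96 F [24.46 28.03 38.59 -1.52  4.74 -0.11]
dyaw1.4 t24.8 act [49.03 42.21] z0.0414 yaw147.00 tilt0.96 F [23.48 29.17 38.43 -1.87  4.69 -1.06]
dyaw0.7 t25.2 act [49.13 42.08] z0.0414 yaw146.43 tilt0.96 F [23.92 28.44 38.35 -1.53  4.7  -0.04]
dyaw0.0 t25.6 act [49.32 41.81] z0.0414 yaw145.76 tilt0.96 F [25.23 26.57 38.46 -1.15  4.67  0.3 ]
dyaw-0.7 t25.9 act [49.35 41.77] z0.0414 yaw145.21 tilt0.96 F [25.53 26.32 37.93 -0.85  4.69  1.52]
dyaw-1.4 t26.3 act [49.4  42.06] z0.0412 yaw144.55 tilt1.00 F [24.41 26.04 37.28 -1.11  4.99  1.82]
dyaw-0.7 t26.7 act [49.4  42.06] z0.0412 yaw145.08 tilt0.99 F [24.74 26.62 37.59 -1.35  4.93  0.44]
dyaw0.0 t27.1 act [49.06 42.26] z0.0412 yaw145.71 tilt0.97 F [22.59 27.9  36.58 -1.89  4.71 -0.19]
0.043 0.036
```

```bash
cat >> h.py <<'E'
from scipy.spatial.transform import Rotation as R
def rd(s):
    r=[]
    for _ in range(4):
        o=get_obs();r.append(np.r_[ff(o["wrist_force"]),o["wrist_force"][2],o["ft_torque"]]);bot.dwell(.03)
    m=R.from_quat(o["orientation"]).as_matrix();F=np.mean(r,0)
    print(s,"t%.1f"%o["time_s"],"act",np.round(ff(np.array(o["position"])[:2]-O)*1000,2),"z%.4f"%o["position"][2],"yaw%.2f tilt%.2f"%(np.degrees(np.arctan2(m[1,1],m[0,1])),np.degrees(np.arccos(-m[2,2]))),"F",np.round(F,2));return F,R.from_matrix(m)
class P: # press controller: force targets per frame axis, level tool
    def __init__(s,tx,ty,z,C): s.tx,s.ty,s.z,s.C=tx,ty,z,C
    def step(s,lab,yaw,F,Ra,f=25,fz=8,g=.00012):
        des=R.from_quat(down(yaw)); e=(des*Ra.inv()).as_rotvec(); s.C=R.from_rotvec(.6*e)*s.C
        lim=lambda v:float(np.clip(v,-.001,.001))
        s.tx-=lim(g*(f-F[0]));s.ty-=lim(g*(f-F[1]));s.z-=lim(.00006*(fz-F[2]))
        bot.servo_line(fw(s.tx,s.ty,s.z),s.C.as_quat(),velocity=.02)
        return rd(lab)
E
python3 - <<'E'
from h import *
F,Ra=rd("start");p=P(.043,.036,.0408,R.from_quat(down(A)))
for i in range(10): F,Ra=p.step("lvl",A,F,Ra)
print(p.tx,p.ty,p.z,p.C.as_quat().tolist())
E
```

```text
start t27.2 act [49.06 42.25] z0.0412 yaw145.71 tilt0.97 F [22.56 28.15 35.74 -1.87  4.68 -0.17]
lvl t27.6 act [48.95 42.35] z0.0410 yaw145.69 tilt0.39 F [19.27 23.46 23.25 -1.59  4.36 -0.28]
lvl t28.0 act [48.95 42.34] z0.0410 yaw145.69 tilt0.24 F [18.86 21.43 15.95 -1.36  4.44 -0.26]
lvl t28.4 act [48.96 42.31] z0.0410 yaw145.70 tilt0.20 F [19.97 22.21 14.6  -1.22  4.69 -0.27]
lvl t28.8 act [48.95 42.34] z0.0410 yaw145.69 tilt0.16 F [20.96 21.95 12.7  -1.11  4.9  -0.26]
lvl t29.1 act [48.98 42.33] z0.0409 yaw145.70 tilt0.14 F [21.42 22.98 11.99 -1.1   5.14 -0.26]
lvl t29.5 act [48.95 42.33] z0.0410 yaw145.70 tilt0.11 F [22.21 23.02 11.74 -1.02  5.35 -0.24]
lvl t29.9 act [48.94 42.32] z0.0410 yaw145.70 tilt0.09 F [22.58 23.64 10.88 -1.01  5.49 -0.25]
lvl t30.3 act [48.96 42.34] z0.0409 yaw145.70 tilt0.08 F [23.13 23.49 10.26 -0.97  5.62 -0.28]
lvl t30.7 act [48.92 42.3 ] z0.0409 yaw145.70 tilt0.06 F [23.85 23.35  9.97 -0.97  5.66 -0.27]
lvl t31.1 act [48.94 42.29] z0.0410 yaw145.70 tilt0.05 F [23.82 24.39  9.53 -0.99  5.83 -0.25]
0.03877872995149095 0.03404043830769305 0.04476068417445169 [-0.46723271402550776, 0.8840420261180969, -0.005503463141248072, 0.011532514678993513]
```

```bash
python3 - <<'E'
from h import *
F,Ra=rd("start");p=P(.03878,.03404,.04476,R.from_quat([-0.46723271402550776,0.8840420261180969,-0.005503463141248072,0.011532514678993513]))
for d in(.3,.6,.6,.3,0,0,-.3,-.6,-.6,-.3,0,0,0):
    F,Ra=p.step("d%.1f"%d,A+np.radians(d),F,Ra)
print(p.tx,p.ty,p.z,p.C.as_quat().tolist())
fs,_,_=cam("side");cv2.imwrite("pics/seat.png",cv2.resize(fs[150:270,240:360,::-1],None,fx=5,fy=5,interpolation=cv2.INTER_CUBIC))
E
```

```text
start t31.2 act [48.94 42.3 ] z0.0410 yaw145.70 tilt0.05 F [23.46 24.74  9.33 -1.02  5.79 -0.26]
d0.3 t31.6 act [48.92 42.3 ] z0.0410 yaw145.84 tilt0.04 F [24.01 24.54  9.35 -1.01  5.83 -0.61]
d0.6 t32.0 act [48.83 42.02] z0.0410 yaw146.14 tilt0.02 F [24.54 23.44  9.11 -0.67  5.65 -0.33]
d0.6 t32.4 act [48.84 41.98] z0.0411 yaw146.21 tilt0.02 F [24.52 24.5   8.64 -0.78  5.68 -0.51]
d0.3 t32.7 act [48.83 41.99] z0.0411 yaw146.12 tilt0.02 F [24.44 24.15  9.27 -0.77  5.73 -0.31]
d0.0 t33.1 act [48.72 41.86] z0.0411 yaw145.89 tilt0.02 F [24.45 24.04  8.05 -0.84  5.72 -0.1 ]
d0.0 t33.5 act [48.7  41.83] z0.0411 yaw145.80 tilt0.02 F [24.47 24.28  8.75 -0.9   5.79  0.1 ]
d-0.3 t33.9 act [48.62 41.8 ] z0.0411 yaw145.60 tilt0.03 F [24.15 24.15  8.4  -0.89  5.78  0.37]
d-0.6 t34.3 act [48.64 41.79] z0.0411 yaw145.38 tilt0.04 F [24.21 24.57  8.71 -0.88  5.82  0.98]
d-0.6 t34.6 act [48.62 41.83] z0.0411 yaw145.25 tilt0.04 F [24.67 24.64  8.01 -0.89  5.87  1.34]
d-0.3 t35.0 act [48.63 41.82] z0.0411 yaw145.32 tilt0.02 F [25.25 24.61  8.96 -0.94  5.86  1.21]
d0.0 t35.4 act [48.65 41.79] z0.0411 yaw145.50 tilt0.02 F [24.93 25.66  8.29 -1.04  5.84  0.74]
d0.0 t35.8 act [48.63 41.77] z0.0411 yaw145.58 tilt0.02 F [24.92 24.57  7.55 -1.02  5.85  0.48]
d0.0 t36.2 act [48.65 41.81] z0.0411 yaw145.63 tilt0.02 F [24.72 25.07  8.58 -1.    5.88  0.29]
0.037940653201770466 0.03318790639969791 0.04526498763783483 [-0.46610054706565085, 0.8846236094832074, -0.0056768750852196365, 0.01261438303166432]
```

View pics/seat.png

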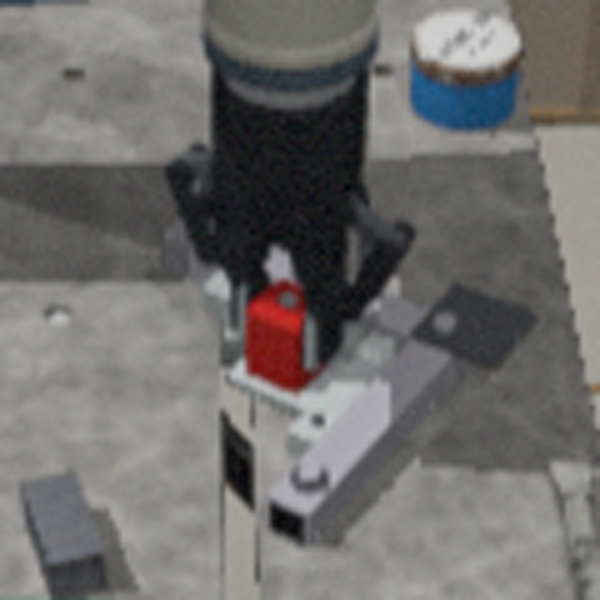

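In the picture the square sits in the corner with its short leg against the short rail (around (350,410) in the crop). The wiggle settled it at a constant position, with the yaw moment rising linearly, which indicates flush contact. The push is about 25 N on each rail, tilt is 0.02°, and the tube is in the tray. One last stability check, then I hand in.

```bash
python3 - <<'E'
from h import *
bot.dwell(.5);rd("hold");st()
print(hand_in())
E
```

```text
hold t36.9 act [48.61 41.79] z0.0411 yaw145.63 tilt0.02 F [24.76 25.16  8.64 -1.04  5.84  0.31]
 t36.90 [ 6.106e-01 -2.000e-04  4.110e-02] w0.0331 g101.4 F [-35.   -6.7   7.8] M [-1.03  5.89  0.34]
the job is handed in; nothing more can be done
None
```

I handed the job in at about 37 s: the tube offcut is in the scrap tray, and the arm still holds the welding square flat in the corner, pressed with about 25 N on each rail. The verdict has not come back; flush contact is judged from the forces and position, as the camera is too coarse to show it.

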